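# Rebuild the swivel shaft of the microscope arm

### The job

Rebuild the microscope arm's swivel: lower the spacer tube onto the shaft until it sits fully home on the bearing, then lower the flat washer onto the spacer, then slide the keeper fork fully home over the washer. Lower both parts gently by hand all the way without dropping them or pressing them with more than about 15 N, and leave everything else on the bench where it is.

Things in the scene. Friction and masses are not known exactly. Their poses are not given: they have to be found in the camera images.
- unit: grey swivel head fixed to the bench: base plate 165 x 90 x 14 mm (unit x -40 to +125 mm), round housing 56 dia up to 44 mm, keeper block at its +x end (x 58 to 118, 44 wide, guide rails to 94 mm high). Origin: on the bench under the housing's axis; z up, x towards the keeper block. On the housing a steel disc, 48 dia, top 48 mm high, centred on that axis, carries bearing and shaft
- seat_axis (a point): point on the housing's axis, 57 mm high, level with the seat: the top face of the bearing (26 dia), which sits round the shaft's foot. Disc, bearing and shaft stand on a preload spring: they do not yield to a downward push below about 6 N, then sink up to 4 mm (fully down at 18 N) and come back up
- top_axis (a point): point on the housing's axis, level with the shaft's flat top, 100 mm high. The upright steel shaft (12 mm dia, 1 mm chamfer) and its bearing are ECCENTRIC: their axis stands 4 mm from this axis, in a horizontal direction that differs each time, can be any, and is not measured (visible, or found by feel: a part lowered on this axis lands on the shaft's top). It does not shift when pushed
- spacer: plain steel spacer tube standing upright: outside 30 mm, bore 15 mm, 20 mm high, about 80 g. Origin: centre of its underside, z up. Home: underside at 57 mm height on the bearing, round the shaft
- washer: thick flat steel washer lying flat: outside 40 mm, bore 15 mm, 8 mm thick, about 70 g. Origin: centre of its underside, z up. Home: underside at 77 mm height on the spacer, round the shaft
- keeper (a joint): travel of the keeper fork, m: 0 is drawn back (near 0 at the start), 0.045 is fully home against its stop with the fork either side of the shaft; slides along the unit's -x against about 4 N of friction, stays where left. Steel fork 5 mm thick, underside 88 mm high (3 mm over a seated washer), 46 mm over its prongs, slot 22 mm; at 0 the prong tips are at unit x = 34 mm, slot end at 79, rear at 113
- keeper_grip (a point): point on the keeper's upright black grip tab, which rises from the fork: tab 22 mm along unit x, 14 mm wide along unit y, from 93 to 123 mm high; the point is in its middle, 5 mm below its top. It moves with the keeper (at unit x = 96 mm when travel is 0)
- lens_ring: black plastic ring, outside 62, bore 48, 12 high, origin under its centre; not part of the job
- foot: black rubber foot, 24 dia x 22 high; not part of the job
- reel: grey solder reel standing on its flange, 64 dia x 46 high; not part of the job
- flux: white bottle, 48 dia x 60 high; not part of the job
- driver: black-handled screwdriver lying on the bench; not part of the job
Mind the look-alikes: they are no part of the job. There is more than one size of the unit; the one meant has the size given above.

How it is judged:
On the way, in this order (a step that is already met when the one before it is completed fails the run):
1. the spacer is home on the bearing (horizontal distance between spacer and unit below 0.0068 m and z of spacer in the frame of unit between 0.054 and 0.059 m and angle between spacer's own z axis and vertical below 0.07 rad and value of joint keeper below 0.02 m), for 0.2 s.
2. the washer is home on the spacer (all of step 1 and horizontal distance between washer and unit below 0.0068 m and z of washer in the frame of unit between 0.074 and 0.079 m and angle between washer's own z axis and vertical below 0.07 rad), for 0.2 s.
3. the keeper is home over the washer (horizontal distance between each of spacer, washer and unit below 0.0068 m and z of spacer in the frame of unit between 0.054 and 0.059 m and angle between each of spacer, washer's own z axis and vertical below 0.07 rad and z of washer in the frame of unit between 0.074 and 0.079 m and value of joint keeper above 0.042 m), for 0.2 s.
At the end, for the whole second after the job is handed in: The spacer lies on the bearing round the shaft (underside 54 to 59 mm high), the washer on the spacer (underside 74 to 79 mm high), each upright within 0.07 rad and within 6.8 mm of the unit's axis and at rest, and the keeper's travel is over 42 mm (all of step 3 and linear speed of each of spacer, washer below 0.02 m/s); the robot touches nothing.
It fails at once if the spacer or washer is pressed on the swivel head or on the other with over 20 N (contact force between any of spacer, washer and unit above 20 N or contact force between washer and spacer above 20 N).
It fails at once if the spacer is dropped down the shaft instead of being lowered (over 0.35 m/s while on it) (horizontal distance between spacer and unit below 0.012 m and z of spacer in the frame of unit below 0.098 m and linear speed of spacer above 0.35 m/s).
It fails at once if the washer is dropped down the shaft instead of being lowered (over 0.35 m/s while on it) (horizontal distance between washer and unit below 0.012 m and z of washer in the frame of unit below 0.098 m and linear speed of washer above 0.35 m/s).
It fails at once if another thing on the bench is disturbed by over 25 mm (distance of any of lens_ring, foot, reel, flux, driver from where it was at the start of the episode above 0.025 m).
It also fails if it takes over 70 s, if anything falls off the work surface, if the arm or the gripper's body presses on something with over 40 N, if the wrist force passes 120 N, or if a joint passes its speed limit or range.

### The arm

A 7-joint arm with a two-finger parallel gripper is mounted at the origin on the work surface. World frame = base frame: x ahead of the robot, y to its left, z up, the work surface at z = 0. Lengths are in m, angles in rad, forces in N, time in s.
With the tool pointing down it reaches from about 0.425 to 0.925 m from the base axis. Payload 6.8 kg.
Tool frame: the origin (TCP) lies at the very end of the fingers, on their centre line; the grasp point (between the pads) lies 19 mm behind it; z points along the fingers, y is the line along which they close (so a half turn about z gives the same grasp; the last joint's range is limited). The gripper opens to 85 mm and grips with 20 to 120 N. Pads are 22 mm wide; open, the fingers measure 114 mm over their backs; the gripper's body (76 mm by 85 mm) begins 54 mm behind the grasp point. The pads swing forward as they close: fully open they stand 13 mm farther back than shut.
Start: joints at [1.176, 0.477, 0.022, 1.555, -0.011, 1.109, -0.083], TCP at [0.191, -0.647, 0.231] pointing down, gripper open.
Joint ranges: [-2.96, 2.96], [-0.34, 2.1], [-1.41, 1.46], [0.24, 2.44], [-1.37, 4.51], [0.17, 1.92], [-2.96, 2.96]. Speed limits (rad/s): [2.39, 2.39, 3.14, 3.14, 3.14, 3.14, 3.14].

### API

Orientations are given as a unit quaternion [w, x, y, z].
In Python, from station import bot gives the robot as it stands. The module is installed in compiled form; this text tells all that it offers.
- The arm moves only by the shell command python3 -m jog 'ROWS' [OPENING] [FORCE]. ROWS is JSON, a list of rows, each a list of 4 numbers: the shift along the tool's x, y, z in cm, then the turn about the tool's z in rad. In form: [[x, y, z, spin], ...]. A call has 1 to 20 rows; each row is the pose to reach, as a shift and turn from the pose commanded when the call began, along the tool's axes at that moment; what a row does not reach only later rows make up. A row lasts 1/12 s, in which the tool goes at most 41.7 mm and 7.16 degrees, less where a joint would pass 70% of its speed; a pose out of reach is approached as far as the arm can. A call with a gripper value outside its range is refused whole. OPENING is the closure, from -1 (fully open) to 1 (shut), set as the call begins (- or left out, the last holds). The fingers move at their own pace and stop on an object; FORCE is the grip in N (left out, the last holds). Time passes only in rows, so rows that repeat a pose let the fingers close. It gives the time, the measured TCP pose, the force, the opening and the grip force at its end, in the units of the state.
- bot.get_obs(): the state, without advancing time (a new reading comes with each control period).
- bot.read_camera(name): name is "scene" or "side" or "wrist"; returns a dict with "pixels" (400x640x3 uint8, red, green, blue), "depth" (400x640 float32, m along the optical axis (not along the pixel's ray), 0 where there is no reading), "fovy" (degrees; the focal length in pixels is half the picture's height over the tangent of half this angle, whatever the lens; pixels are square), "cx", "cy" (the principal point, pixels), "pose" (4x4, takes a point from camera to world coordinates). Camera axes: x right, y down, z forward; pixel columns grow to the right and rows downward; lengths in m; the calibration is good to about 2 mm. A picture is of the moment at which its call begins.
- bot.hand_in(): hands the job in; it is judged then, once.
The state is a dict: "t": time; "q": joint angles; "joint_vel": joint speeds; "joint_torque": joint torques, N m; "eef_pos": TCP position; "tool_rot": TCP orientation; "contact_force": force on the tool from outside, world axes, zero at the start; "torque": the same for the moment, N m; "gripper_width": opening from 0.0 (shut) to 1.0 (fully open); "grasp_force": force on a finger pad.
Only numpy, scipy, OpenCV 4.12 (cv2) and the standard library are available. Lean on these libraries where they do the work, as an engineer would, in place of code of your own. Each camera call takes 0.05 s, during which the arm holds its last target. There are 200 camera calls.

## Working session

There is one attempt and no reset: what is moved stays moved. The work goes in short steps, Python scripts to look and compute and a shell command to move; the robot and the scene stay as the last step left them, time stands still between calls to the robot, and variables do not carry over. Pictures are saved under pics/ and viewed, at most 10 in all, crops included, and the job is handed in when it is done.

```bash
mkdir -p pics
python3 - <<'E'
from station import bot
import cv2,numpy as np
o=bot.get_obs();print({k:np.round(v,3) for k,v in o.items()})
for n in ["scene","side"]:
    c=bot.read_camera(n);cv2.imwrite(f"pics/{n}0.png",c["pixels"][:,:,::-1]);print(n,c["fovy"],c["cx"],c["cy"],np.round(c["pose"],3).tolist(),c["depth"].min(),c["depth"].max())
E
```

```text
{'t': np.float64(0.0), 'q': array([ 1.176,  0.478,  0.022,  1.556, -0.012,  1.109, -0.083]), 'joint_vel': array([ 0.001, -0.001,  0.001,  0.002, -0.002, -0.002, -0.001]), 'joint_torque': array([-1.0000e-03, -5.9644e+01,  1.6080e+00, -2.8120e+01,  1.2000e-02,
        9.0000e-03, -0.0000e+00]), 'eef_pos': array([ 0.191, -0.647,  0.23 ]), 'tool_rot': array([-0.001,  0.99 ,  0.143, -0.   ]), 'contact_force': array([ 0.558, -0.464,  0.518]), 'torque': array([-0.   , -0.004, -0.036]), 'grasp_force': np.float64(0.0), 'gripper_width': np.float64(0.995)}
scene 53.238238225800615 325.0201158708241 208.25785454333845 [[0.323, 0.517, -0.793, 1.371], [0.946, -0.161, 0.281, -0.293], [0.017, -0.841, -0.541, 0.718], [0.0, 0.0, 0.0, 1.0]] 0.0 3.9999588
side 42.664910216566476 320.66378110673594 199.42354676116025 [[-0.826, -0.362, 0.432, -0.251], [-0.564, 0.505, -0.654, 1.069], [0.019, -0.783, -0.621, 1.109], [0.0, 0.0, 0.0, 1.0]] 0.0 3.8763154
```

View pics/scene0.png

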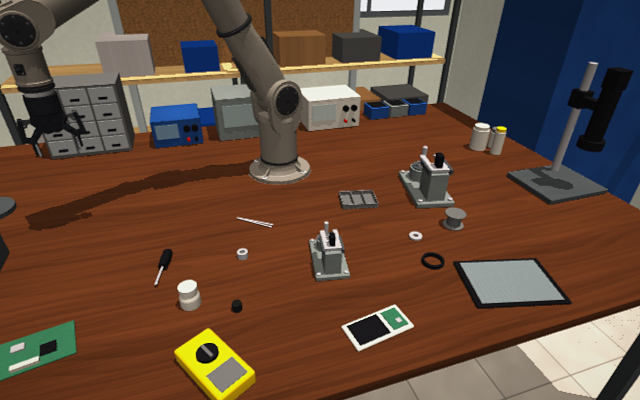

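View pics/side0.png

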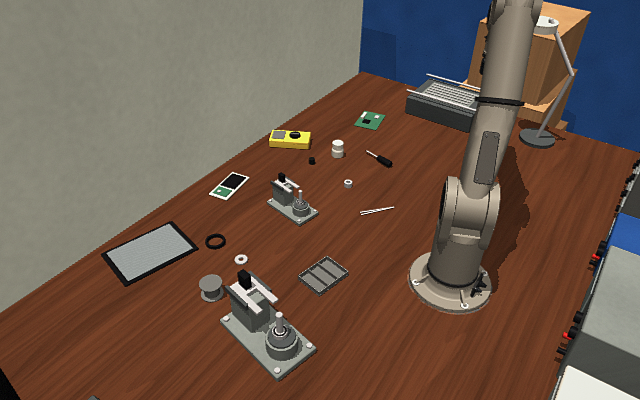

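Scene view: two swivel units, a nearer one at about (328,255) and a farther one at about (427,180). The spacer is at (242,254), with the foot (237,306) and flux (189,295) near it. The washer is at (416,236), with the lens ring (432,261) and reel (455,218) near it. Side view: units at (292,200) and (268,330), spacer (348,184), washer (241,259). Next I'll measure sizes from depth.

```bash
cat > h.py <<'E'
from station import bot
import cv2,numpy as np
def cam(n):
    c=bot.read_camera(n);d=c["depth"];f=200/np.tan(np.radians(c["fovy"]/2));c["f"]=f
    v,u=np.mgrid[:400,:640]
    P=np.stack([(u-c["cx"])/f*d,(v-c["cy"])/f*d,d],-1)
    c["P"]=P@c["pose"][:3,:3].T+c["pose"][:3,3];c["P"][d==0]=np.nan
    return c
def ray(c,u,v,z):
    r=c["pose"][:3,:3]@np.array([(u-c["cx"])/c["f"],(v-c["cy"])/c["f"],1]);o=c["pose"][:3,3]
    return o+r*(z-o[2])/r[2]
E
python3 - <<'E'
from h import *
for n,boxes in {"scene":dict(unitN=(300,215,355,285),unitF=(395,140,458,212),spacer=(232,242,252,264),washer=(405,228,426,245),foot=(228,296,246,315)),
 "side":dict(unitN=(262,168,322,228),unitF=(215,265,320,380),spacer=(340,176,355,191),washer=(232,252,249,268),foot=(305,154,317,167))}.items():
    c=cam(n)
    for k,(a,b,e,f) in boxes.items():
        p=c["P"][b:f,a:e].reshape(-1,3);p=p[p[:,2]>.004]
        q=p[p[:,2]<.02] if 'unit' in k else p
        r=cv2.minAreaRect(q[:,:2].astype(np.float32)*1000)
        print(n,k,len(p),"zmax",np.round(np.nanpercentile(p[:,2],[50,99,100]),4),"rect",np.round(r[0],1),np.round(r[1],1),round(r[2],1), "top",np.round(np.mean(p[p[:,2]>p[:,2].max()-.004],0),4))
E
```

```text
scene unitN 1563 zmax [0.0414 0.1214 0.1241] rect [516.3  23.2] [110.  295.5] 70.8 top [ 0.6213 -0.007   0.122 ]
scene unitF 2167 zmax [0.0577 0.1764 0.1788] rect [168.6 553.8] [201.7 615.8] 56.7 top [0.3898 0.4408 0.177 ]
scene spacer 96 zmax [0.0173 0.0214 0.0232] rect [ 490.1 -220.3] [29.3 28.4] 66.2 top [ 0.4915 -0.2194  0.0202]
scene washer 79 zmax [0.0072 0.0094 0.0103] rect [551.8 286.7] [38.4 35.5] 20.5 top [0.5524 0.287  0.0078]
scene foot 110 zmax [0.0199 0.0239 0.0245] rect [ 679.2 -262.8] [23.1 22.5] 67.8 top [ 0.6778 -0.2631  0.0219]
side unitN 1452 zmax [0.0295 0.1206 0.1258] rect [611.2 -52.9] [212.3 336.7] 38.7 top [ 0.6183 -0.0043  0.1233]
side unitF 5800 zmax [0.0377 0.1755 0.1837] rect [358.2 416.3] [309.1 386.7] 35.4 top [0.384  0.4407 0.181 ]
side spacer 66 zmax [0.0149 0.025  0.0262] rect [ 494.5 -230.4] [51.3 87. ] 32.6 top [ 0.4779 -0.2115  0.0243]
side washer 86 zmax [0.0072 0.0128 0.0139] rect [552.9 287.9] [39.  46.6] 41.1 top [0.5476 0.2934 0.0113]
side foot 44 zmax [0.0147 0.0255 0.0257] rect [ 681.9 -279.4] [27.1 65.2] 35.2 top [ 0.6742 -0.2593  0.024 ]
```

The near unit's grip top is 124 mm high, so it is the unit meant; the far one is 179 mm. The spacer candidate measures 29 mm dia × 21 high and the washer about 38 × 8, while the foot is 23 × 22 and black, so all match the description. I'll take a close crop and the unit's yaw.

Run:
```python
from h import *
cr=[]
c=cam("scene");P=c["P"];img=c["pixels"]
for (u,v) in [(242,254),(416,236),(328,250)]:
    cr.append(cv2.resize(img[v-42:v+42,u-42:u+42],(260,260),interpolation=cv2.INTER_CUBIC))
cv2.imwrite("pics/crop.png",np.hstack(cr)[:,:,::-1])
sub=P[215:290,295:365].reshape(-1,3)
pl=sub[(sub[:,2]>.0105)&(sub[:,2]<.0175)]
pl=pl[(np.abs(pl[:,:2]-[.57,0])<.13).all(1)]
r=cv2.minAreaRect(pl[:,:2].astype(np.float32)*1000);print(r)
for lo,hi in [(.094,.101),(.117,.127),(.042,.05),(.086,.0945)]:
    s=sub[(sub[:,2]>lo)&(sub[:,2]<hi)];print(lo,len(s),s.mean(0).round(4),s.min(0).round(3),s.max(0).round(3))
```

```text
((573.0154418945312, 2.0193405151367188), (89.57167053222656, 166.63888549804688), 79.70066833496094)
0.094 77 [ 0.6026 -0.0054  0.0959] [ 0.529 -0.038  0.094] [0.651 0.024 0.101]
0.117 35 [ 0.6232 -0.0077  0.1215] [ 0.611 -0.015  0.117] [ 0.632 -0.001  0.124]
0.042 67 [ 0.6065 -0.0137  0.0456] [ 0.513 -0.032  0.042] [0.65  0.009 0.05 ]
0.086 290 [ 0.6066 -0.0049  0.092 ] [ 0.534 -0.038  0.086] [0.65  0.026 0.094]
```

View pics/crop.png

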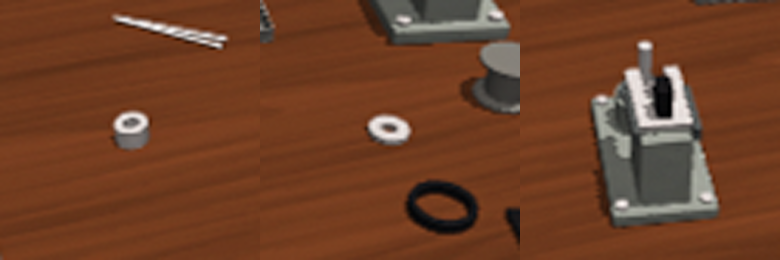

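The crop shows a white tube with a bore (spacer), a thick flat washer with the black lens ring separate below it, and the near unit with its shaft and black tab. The base measures 167 × 90 mm, which matches. The unit's origin is about (0.531, 0.010) with yaw −10.3°. Next I'll fly over the spacer with the tool aligned to the unit's yaw.

```bash
python3 -m jog '[[40.8,-32.5,0,0.466],[40.8,-32.5,0,0.466],[40.8,-32.5,0,0.466],[40.8,-32.5,0,0.466],[40.8,-32.5,0,0.466],[40.8,-32.5,0,0.466],[40.8,-32.5,0,0.466],[40.8,-32.5,0,0.466],[40.8,-32.5,0,0.466],[40.8,-32.5,0,0.466],[40.8,-32.5,0,0.466],[40.8,-32.5,0,0.466],[40.8,-32.5,0,0.466],[40.8,-32.5,0,0.466],[40.8,-32.5,0,0.466],[40.8,-32.5,0,0.466]]' -1 30
python3 - <<'E'
from h import *
c=cam("wrist");print(c["fovy"],c["cx"],c["cy"],c["pose"].round(3).tolist());cv2.imwrite("pics/w1.png",c["pixels"][:,:,::-1])
P=c["P"];m=(P[:,:,2]>.008)&(P[:,:,2]<.026)
n,l,s,ce=cv2.connectedComponentsWithStats(m.astype(np.uint8))
for i in range(1,n):
    if s[i,4]>150:
        p=P[l==i];t=p[p[:,2]>.017]
        print(s[i],ce[i].round(),p.mean(0).round(4), cv2.minEnclosingCircle(t[:,:2].astype(np.float32)*1000) if len(t)>20 else '')
print(bot.get_obs()['tool_rot'])
E
```

```text
t: 1.58
eef_pos: [0.4897, -0.2213, 0.2312]
tool_rot: [0.0, 0.996, -0.09, -0.0]
contact_force: [-0.1, -0.7, -0.4]
gripper_width: 1.002
grasp_force: 0.0
58.426880284224936 325.1229121681321 200.49839958362102 [[-0.18, -0.939, -0.292, 0.565], [-0.984, 0.172, 0.052, -0.235], [0.001, 0.297, -0.955, 0.373], [0.0, 0.0, 0.0, 1.0]]
[431   0  37  21 238] [444.  12.] [ 0.6111 -0.3523  0.0172] ((612.680419921875, -356.52447509765625), 16.02808380126953)
[  55   37   94  169 7525] [110. 123.] [ 0.5704 -0.0213  0.014 ] ((571.1716918945312, -0.07043647766113281), 85.56493377685547)
[ 506   71   45  133 2174] [528. 156.] [ 0.4659 -0.423   0.0196] ((464.560302734375, -424.85040283203125), 47.804527282714844)
[311 155  29  30 555] [325. 170.] [ 0.4885 -0.2222  0.0185] ((487.6713562011719, -221.9750518798828), 14.794671058654785)
[  0 334  56  27 488] [ 26. 341.] [0.346  0.169  0.0134] ((349.1435852050781, 167.5899658203125), 27.57046890258789)
[  0 352   9  35 169] [  3. 372.] [0.3074 0.218  0.0119] 
[ 3.44371408e-04  9.95882158e-01 -9.06560329e-02 -3.03470933e-04]
```

View pics/w1.png

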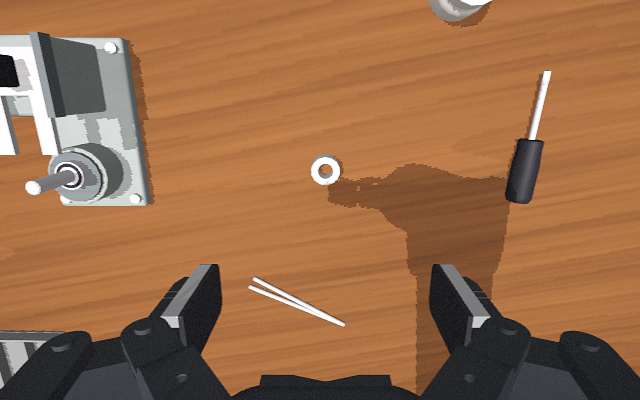

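The wrist view shows the spacer ring at (325,170), world (0.488, −0.222), 14.8 mm radius. The unit is at the left with its shaft top near (35,187). I'll hover over the unit to measure shaft and housing.

```bash
python3 -m jog '[[0,-23.5,0,0],[0,-23.5,0,0],[0,-23.5,0,0],[0,-23.5,0,0],[0,-23.5,0,0],[0,-23.5,0,0],[0,-23.5,0,0],[0,-23.5,0,0],[0,-23.5,0,0]]'
python3 - <<'E'
from h import *
c=cam("wrist");cv2.imwrite("pics/w2.png",c["pixels"][:,:,::-1])
P=c["P"];z=P[:,:,2]
for lo,hi in [(.0965,.1035),(.116,.130),(.0115,.0165),(.046,.050),(.0545,.0595)]:
    m=((z>lo)&(z<hi)).astype(np.uint8)
    n,l,s,ce=cv2.connectedComponentsWithStats(m)
    for i in range(1,n):
        if s[i,4]>80:
            p=P[l==i];print(lo,s[i],p.mean(0).round(4),[np.round(x,1) for x in cv2.minEnclosingCircle(p[:,:2].astype(np.float32)*1000)],[np.round(x,1) for x in cv2.minAreaRect(p[:,:2].astype(np.float32)*1000)])
E
```

```text
t: 2.38
eef_pos: [0.532, 0.0085, 0.2311]
tool_rot: [0.001, 0.996, -0.091, -0.0]
contact_force: [0.7, -0.0, -0.4]
gripper_width: 1.003
grasp_force: 0.0
0.0965 [320 181  15  15 176] [0.5337 0.0061 0.0993] [array([533.3,   6.1]), np.float64(6.0)] [array([533.6,   6.2]), array([11.5, 11.3]), np.float64(8.4)]
0.116 [315  52  21  36 735] [ 0.6196 -0.0082  0.1223] [array([619.6,  -8. ]), np.float64(12.1)] [array([619.6,  -8.3]), array([13.4, 22. ]), np.float64(79.6)]
0.0115 [ 277   38   96  168 4123] [0.5594 0.0027 0.0134] [array([5.721e+02, 5.000e-01]), np.float64(91.9)] [array([572. ,   0.6]), array([ 89.6, 162.9]), np.float64(79.6)]
0.0115 [311 117  28  31 770] [0.5691 0.0015 0.0135] [array([567.6,   1.8]), np.float64(19.8)] [array([567.8,   1.8]), array([27.2, 29.1]), np.float64(80.1)]
0.0115 [537 155  20  28  90] [ 0.493  -0.2116  0.0141] [array([ 489.3, -218. ]), np.float64(14.2)] [array([ 491.5, -213.1]), array([10.7, 28.4]), np.float64(65.7)]
0.0115 [  0 318  48  24 208] [0.4105 0.3827 0.014 ] [array([404.7, 395.3]), np.float64(28.3)] [array([413.2, 386.8]), array([56.6, 25.6]), np.float64(44.9)]
0.0115 [209 337  45   7 127] [0.3477 0.1556 0.0142] [array([345.7, 156.9]), np.float64(26.2)] [array([347.4, 156.5]), array([52.3,  5.6]), np.float64(75.8)]
0.0115 [218 343   6  41 133] [0.3159 0.1774 0.0146] [array([316.1, 176.7]), np.float64(30.9)] [array([316.3, 177.7]), array([ 3.5, 61.8]), np.float64(78.2)]
0.046 [ 300  152   51   50 1214] [0.5308 0.0093 0.0475] [array([530. ,   8.5]), np.float64(23.9)] [array([530.2,   8.1]), array([46.8, 47.1]), np.float64(78.3)]
0.0545 [313 162  28  26 389] [0.5364 0.0056 0.0567] [array([533.2,   6. ]), np.float64(13.2)] [array([534.5,   5.9]), array([24.8, 23.4]), np.float64(77.4)]
```

View pics/w2.png

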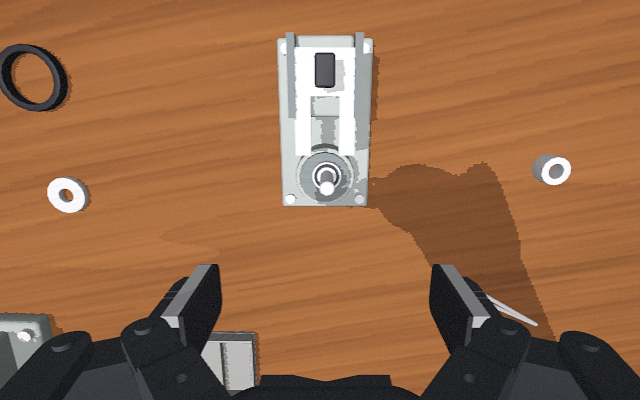

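Wrist view from above the unit: shaft top at (327,188), tab at (325,70), washer (68,195), spacer (552,170). The shaft is at (0.5334, 0.0061) and the disc axis at (0.530, 0.0083). That gives an eccentricity of 4.0 mm, as specified, so I'll fetch the spacer.

```bash
python3 -m jog '[[-0.2,23.5,0,0],[-0.2,23.5,0,0],[-0.2,23.5,0,0],[-0.2,23.5,0,0],[-0.2,23.5,0,0],[-0.2,23.5,0,0],[-0.2,23.5,4,0],[-0.2,23.5,8,0],[-0.2,23.5,12,0],[-0.2,23.5,15,0],[-0.2,23.5,17,0],[-0.2,23.5,19,0],[-0.2,23.5,20,0],[-0.2,23.5,20,0],[-0.2,23.5,20,0]]'
```

```text
t: 3.68
eef_pos: [0.4879, -0.2211, 0.0315]
tool_rot: [0.0, 0.996, -0.09, -0.0]
contact_force: [-0.9, -0.4, 0.4]
gripper_width: 1.001
grasp_force: 0.0
```

Run:
```python
from h import *
c=cam("wrist")
P=c["P"];z=P[:,:,2];m=((z>.0165)&(z<.024)).astype(np.uint8)
n,l,s,ce=cv2.connectedComponentsWithStats(m)
for i in range(1,n):
    p=P[l==i]
    if s[i,4]>150 and abs(p[:,0].mean()-.49)<.05: print(s[i],p.mean(0).round(4),cv2.minEnclosingCircle(p[:,:2].astype(np.float32)*1000),z[l==i].max())
```

```text
[ 295  228   61   58 2093] [ 0.4886 -0.2219  0.0192] ((487.78753662109375, -221.75413513183594), 14.940437316894531) 0.02158983880796511
```

```bash
python3 -m jog '[[0,0.05,1.5,0],[0,0.05,2.4,0],[0,0.05,2.8,0],[0,0.05,2.8,0],[0,0.05,2.8,0]]'; python3 -m jog '[[0,0,0,0],[0,0,0,0],[0,0,0,0],[0,0,0,0],[0,0,0,0],[0,0,0,0],[0,0,0,0],[0,0,0,0],[0,0,0,0],[0,0,0,0],[0,0,0,0],[0,0,0,0]]' 1 40
```

```text
t: 4.15
eef_pos: [0.4885, -0.2205, 0.0037]
tool_rot: [0.0, 0.996, -0.09, 0.0]
contact_force: [0.5, -0.2, -0.1]
gripper_width: 0.999
grasp_force: 0.0
t: 5.15
eef_pos: [0.4885, -0.2205, 0.0038]
tool_rot: [0.0, 0.996, -0.089, 0.0]
contact_force: [-0.9, 0.5, 5.5]
gripper_width: 0.332
grasp_force: 39.1
```

```bash
python3 -m jog '[[0,0,-1,0],[0,0,-3,0],[0,0,-6,0],[0,0,-10,0],[0,0,-14,0],[0,0,-18,0],[0.35,-4,-18,0],[0.35,-8,-18,0],[0.35,-12,-18,0],[0.35,-16,-18,0],[0.35,-19,-18,0],[0.35,-21.5,-18,0],[0.35,-23.1,-18,0],[0.35,-23.1,-18,0],[0.35,-23.1,-18,0]]'
python3 - <<'E'
from h import *
c=cam("wrist");cv2.imwrite("pics/w3.png",c["pixels"][:,:,::-1])
o=bot.get_obs();print(o["eef_pos"])
P=c["P"];z=P[:,:,2];
mid=(np.abs(P[:,:,:2]-o["eef_pos"][:2])<.03).all(-1)
for lo,hi in [(.094,.104),(.17,.215)]:
  m=((z>lo)&(z<hi)&mid).astype(np.uint8)
  n,l,s,ce=cv2.connectedComponentsWithStats(m)
  for i in range(1,n):
    p=P[l==i]
    if s[i,4]>60: print(lo,s[i],p.mean(0).round(4),cv2.minEnclosingCircle(p[:,:2].astype(np.float32)*1000),np.percentile(p[:,2],[1,50,90,99]))
E
```

```text
t: 6.4
eef_pos: [0.5327, 0.0071, 0.1836]
tool_rot: [0.0, 0.996, -0.088, -0.0]
contact_force: [-0.0, -1.2, -0.8]
gripper_width: 0.331
grasp_force: 39.7
[0.53257403 0.00557843 0.18349006]
0.094 [317 198  18  19 263] [0.5341 0.006  0.0989] ((533.3426513671875, 6.08566427230835), 6.266834259033203) [0.09436917 0.09921934 0.10020478 0.10079286]
0.17 [ 247  239  158   95 7281] [0.5368 0.0056 0.1983] ((540.2210693359375, 5.007863998413086), 27.95277976989746) [0.18150475 0.1988637  0.2093266  0.2143066 ]
```

View pics/w3.png

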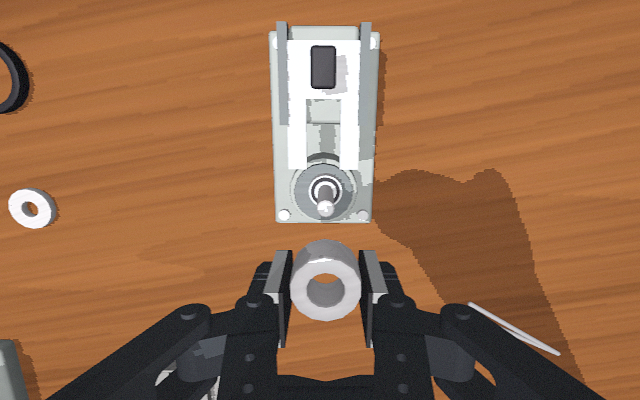

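The spacer is held upright at (325,283) between the pads, with its bore at (325,290). The shaft top is below it at (325,208) and still measures (0.5333, 0.0061). Now the held spacer's centre.

Run:
```python
from h import *
c=cam("wrist");o=bot.get_obs();print(o["eef_pos"])
P=c["P"];z=P[:,:,2]
b=np.zeros(z.shape,bool);b[236:325,294:357]=1
print(np.percentile(z[b&(z>.17)&(z<.23)],[50,80,90,95,99]))
for lo in (.1975,.1985):
  m=b&(z>lo)&(z<.206)&(np.abs(P[:,:,0]-o['eef_pos'][0])<.02)
  p=P[m]; A=np.c_[p[:,:2],np.ones(len(p))]; pl=np.linalg.lstsq(A,p[:,2],rcond=None)[0]
  print(len(p),p.mean(0),p.min(0),p.max(0),"tilt",pl,cv2.minEnclosingCircle(p[:,:2].astype(np.float32)*1000))
  h=cv2.findContours(m.astype(np.uint8),cv2.RETR_CCOMP,cv2.CHAIN_APPROX_NONE)
  for k,ct in enumerate(h[0]):
    if len(ct)>40:
      q=P[ct[:,0,1],ct[:,0,0]];A=np.c_[q[:,:2],np.ones(len(q))];s=np.linalg.lstsq(A,(q[:,:2]**2).sum(1),rcond=None)[0];ctr=s[:2]/2;print(h[1][0][k],"circle",ctr,np.sqrt(s[2]+ctr@ctr))
```

```text
[0.5326039  0.00487288 0.18343074]
[0.19825959 0.19919519 0.19951519 0.19976973 0.20020661]
2491 [0.53285549 0.00502808 0.19894257] [ 0.51745056 -0.00840694  0.19750205] [0.54686618 0.01875265 0.20079029] tilt [-0.00372889  0.00070335  0.200926  ] ((532.3392333984375, 4.738263130187988), 15.091316223144531)
[-1  1  3 -1] circle [0.53226843 0.00504409] 0.01396383471605702
[20 18 -1  2] circle [0.53224928 0.00498741] 0.007710487566019076
1920 [0.5326192  0.00505709 0.19918985] [ 0.51798405 -0.00833992  0.19850038] [0.5467789  0.01870832 0.20079029] tilt [-0.00052236  0.00035994  0.19946625] ((532.550537109375, 4.9320220947265625), 15.021393775939941)
[-1  1  3 -1] circle [0.53230271 0.00512126] 0.01360610325766294
[160 158  -1   2] circle [0.53224076 0.00518478] 0.008265736751861864
```

```bash
python3 -m jog '[[0.07,-0.12,2,0],[0.07,-0.12,4,0],[0.07,-0.12,6,0],[0.07,-0.12,7,0],[0.07,-0.12,7,0],[0.07,-0.12,7,0],[0.07,-0.12,7,0]]';python3 - <<'E'
from h import *
c=cam("wrist");o=bot.get_obs();print(o["eef_pos"],o["contact_force"])
P=c["P"];z=P[:,:,2];dz=o["eef_pos"][2]-.1834
b=np.zeros(z.shape,bool);b[236:325,294:357]=1
m=b&(z>.1980+dz)&(z<.206+dz)&(np.abs(P[:,:,0]-o['eef_pos'][0])<.02)
print(m.sum(),cv2.minEnclosingCircle(P[m][:,:2].astype(np.float32)*1000))
cv2.imwrite("pics/w4.png",cv2.resize(c["pixels"][180:340,230:420,::-1],None,fx=3,fy=3))
E
```

```text
t: 7.08
eef_pos: [0.5346, 0.0068, 0.1143]
tool_rot: [-0.0, 0.996, -0.09, 0.001]
contact_force: [-0.3, -0.0, -1.1]
gripper_width: 0.336
grasp_force: 39.7
[0.53476377 0.00702648 0.11452471] [ 0.22468265 -0.78441445 -0.62347162]
2130 ((534.3969116210938, 6.341982841491699), 14.939840316772461)
```

View pics/w4.png

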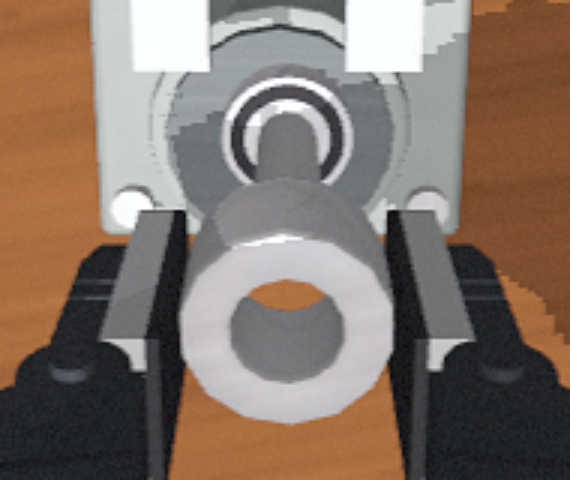

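The spacer sits just above and in line with the shaft (crop: bore at (288,330), shaft at (288,150)). It measures about 1 mm too far in +x, so I'll correct that and feel downward.

```bash
python3 -m jog '[[-0.1,0,0,0],[-0.1,0,0,0],[-0.1,0,0.4,0],[-0.1,0,0.8,0],[-0.1,0,1.0,0],[-0.1,0,1.2,0],[-0.1,0,1.2,0]]'; python3 -m jog '[[0,0,0.2,0],[0,0,0.4,0],[0,0,0.6,0],[0,0,0.6,0]]'
```

```text
t: 7.72
eef_pos: [0.5324, 0.0075, 0.1007]
tool_rot: [0.0, 0.996, -0.089, -0.001]
contact_force: [-0.6, -0.2, -0.4]
gripper_width: 0.335
grasp_force: 39.7
t: 8.05
eef_pos: [0.5326, 0.0074, 0.0949]
tool_rot: [0.0, 0.996, -0.09, -0.0]
contact_force: [-0.3, 0.1, -0.8]
gripper_width: 0.334
grasp_force: 39.7
```

```bash
python3 -m jog '[[0,0,0.4,0],[0,0,0.8,0],[0,0,1.2,0],[0,0,1.6,0],[0,0,2.0,0],[0,0,2.4,0],[0,0,2.7,0],[0,0,2.8,0],[0,0,2.8,0]]'; python3 -m jog '[[0,0,0.1,0],[0,0,0.2,0],[0,0,0.3,0],[0,0,0.3,0],[0,0,0.3,0]]'
```

```text
t: 8.8
eef_pos: [0.5326, 0.0075, 0.0669]
tool_rot: [0.0, 0.996, -0.089, -0.0]
contact_force: [-0.1, 0.3, -0.3]
gripper_width: 0.338
grasp_force: 39.7
t: 9.22
eef_pos: [0.5329, 0.0074, 0.0643]
tool_rot: [0.0, 0.996, -0.089, 0.0]
contact_force: [0.2, 0.6, -1.2]
gripper_width: 0.336
grasp_force: 39.7
```

```bash
python3 -m jog '[[0,0,0.1,0],[0,0,0.2,0],[0,0,0.2,0],[0,0,0.2,0]]'; python3 -m jog '[[0,0,0.05,0],[0,0,0.1,0],[0,0,0.1,0],[0,0,0.1,0]]'
```

```text
t: 9.55
eef_pos: [0.5328, 0.0074, 0.0622]
tool_rot: [0.0, 0.996, -0.09, -0.0]
contact_force: [1.2, 0.2, -0.9]
gripper_width: 0.333
grasp_force: 39.7
t: 9.88
eef_pos: [0.5328, 0.0074, 0.0613]
tool_rot: [0.0, 0.996, -0.089, -0.0]
contact_force: [-0.7, 0.2, -0.7]
gripper_width: 0.339
grasp_force: 39.7
```

```bash
python3 -m jog '[[0,0,0.05,0],[0,0,0.1,0],[0,0,0.1,0],[0,0,0.1,0]]'
python3 - <<'E'
from h import *
o=[]
for i in range(4): bot.read_camera("wrist");o.append(bot.get_obs()["contact_force"][2])
print(o)
E
```

```text
t: 10.22
eef_pos: [0.533, 0.0075, 0.0607]
tool_rot: [0.0, 0.996, -0.089, 0.0]
contact_force: [-1.7, 0.1, 5.1]
gripper_width: 0.337
grasp_force: 40.2
[np.float64(4.4030905732959695), np.float64(5.672345061872027), np.float64(5.647062329472039), np.float64(4.304732177129817)]
```

Contact of about 5 N at the expected height, so it is seated. Release and check.

```bash
python3 -m jog '[[0,0,0,0],[0,0,0,0],[0,0,0,0],[0,0,0,0],[0,0,0,0],[0,0,0,0],[0,0,-1,0],[0,0,-3,0],[0,0,-6,0],[0,0,-10,0],[0,0,-14,0],[0,0,-17,0],[0,0,-17,0],[0,0,-17,0]]' -1
python3 - <<'E'
from h import *
c=cam("wrist");o=bot.get_obs();print(o["eef_pos"])
P=c["P"];z=P[:,:,2]
for nm,lo,hi,ctr in [("shaft",.0965,.1035,(.533,.006)),("spacer",.0735,.080,(.533,.006)),("washer",.0045,.012,(.552,.287))]:
    m=(z>lo)&(z<hi)&(np.linalg.norm(P[:,:,:2]-ctr,axis=-1)<.03)
    p=P[m];print(nm,len(p),p.mean(0).round(4),np.median(p[:,2]),cv2.minEnclosingCircle(p[:,:2].astype(np.float32)*1000))
E
```

```text
t: 11.58
eef_pos: [0.5341, 0.0076, 0.2331]
tool_rot: [-0.0, 0.996, -0.09, 0.003]
contact_force: [-0.4, 0.2, -0.5]
gripper_width: 1.001
grasp_force: 0.0
[0.53287927 0.00744009 0.23119185]
shaft 167 [0.5337 0.0061 0.0993] 0.09936674738285867 ((533.203857421875, 6.115255355834961), 5.9674296379089355)
spacer 620 [0.5341 0.0064 0.0763] 0.07632812696753444 ((532.5191650390625, 6.534488677978516), 14.884378433227539)
washer 922 [0.552  0.2837 0.0072] 0.007273043011152003 ((550.8642578125, 284.56427001953125), 20.37942123413086)
```

Spacer home: top at about 77 mm, 3 mm from the unit axis. Now the washer.

```bash
python3 -m jog '[[-0.5,-4,0,0],[-1,-8,0,0],[-1.5,-12,0,0],[-2,-16,0,0],[-2.5,-20,0,0],[-3.2,-24,0,0],[-3.2,-27.6,0,0],[-3.2,-27.6,0,0],[-3.2,-27.6,0,0],[-3.2,-27.6,4,0],[-3.2,-27.6,8,0],[-3.2,-27.6,12,0],[-3.2,-27.6,12,0],[-3.2,-27.6,12,0]]'
python3 - <<'E'
from h import *
c=cam("wrist");o=bot.get_obs();print(o["eef_pos"])
P=c["P"];z=P[:,:,2]
m=((z>.0045)&(z<.012)).astype(np.uint8)
n,l,s,ce=cv2.connectedComponentsWithStats(m)
for i in range(1,n):
    p=P[l==i]
    if s[i,4]>150 and np.linalg.norm(p.mean(0)[:2]-[.55,.285])<.15: print(s[i],p.mean(0).round(4),cv2.minEnclosingCircle(p[:,:2].astype(np.float32)*1000))
d=np.linalg.norm(P[:,:,:2]-[.551,.2855],axis=-1);t=(d<.1)&(d>.024)&(z>.006)&(z<.06);print(t.sum(),P[t].mean(0) if t.any() else '')
E
```

```text
t: 12.8
eef_pos: [0.549, 0.2821, 0.1081]
tool_rot: [0.002, 0.996, -0.09, -0.003]
contact_force: [0.4, -0.2, 0.9]
gripper_width: 1.002
grasp_force: 0.0
[0.55078994 0.2836619  0.1107341 ]
[ 253    0  102   69 1753] [0.6558 0.2752 0.0108] ((669.1402587890625, 272.3384704589844), 30.97549819946289)
[ 291  171   56   54 1982] [0.5524 0.285  0.0074] ((551.6236572265625, 285.2043762207031), 19.886320114135742)
[ 100  221   76   65 1013] [0.5391 0.4175 0.0063] ((532.0479736328125, 428.6356506347656), 29.861541748046875)
768 [0.64401008 0.27499125 0.01112969]
```

```bash
python3 -m jog '[[0.05,-0.16,3,0],[0.05,-0.16,6,0],[0.05,-0.16,8,0],[0.05,-0.16,9.5,0],[0.05,-0.16,10,0],[0.05,-0.16,10.3,0],[0.05,-0.16,10.3,0],[0.05,-0.16,10.3,0],[0.05,-0.16,10.3,0]]'
```

```text
t: 13.6
eef_pos: [0.5525, 0.2868, 0.009]
tool_rot: [-0.001, 0.996, -0.09, 0.001]
contact_force: [0.1, -1.1, -1.1]
gripper_width: 1.002
grasp_force: 0.0
```

```bash
python3 -m jog '[[-0.05,0.1,0.4,0],[-0.05,0.1,0.7,0],[-0.05,0.1,0.7,0],[-0.05,0.1,0.7,0]]'; python3 -m jog '[[0,0,0,0],[0,0,0,0],[0,0,0,0],[0,0,0,0],[0,0,0,0],[0,0,0,0],[0,0,0,0],[0,0,0,0],[0,0,0,0],[0,0,0,0],[0,0,0,0]]' 1 40
```

```text
t: 13.93
eef_pos: [0.5504, 0.2852, 0.0]
tool_rot: [0.0, 0.996, -0.089, -0.0]
contact_force: [0.2, -0.0, 0.5]
gripper_width: 0.997
grasp_force: 0.0
t: 14.85
eef_pos: [0.5509, 0.2855, 0.0007]
tool_rot: [-0.0, 0.996, -0.09, 0.0]
contact_force: [-1.5, -1.4, 5.2]
gripper_width: 0.438
grasp_force: 40.4
```

```bash
python3 -m jog '[[0,0,-1,0],[0,0,-3,0],[0,0,-6,0],[0,0,-10,0],[0,0,-14,0],[0,0,-18,0],[0.5,4,-18,0],[1,8,-18,0],[1.5,12,-18,0],[2,16,-18,0],[2.5,20,-18,0],[3,24,-18,0],[3.2,26,-18,0],[3.3,27,-18,0],[3.3,27.8,-18,0],[3.3,27.8,-18,0],[3.3,27.8,-18,0],[3.3,27.8,-18,0],[3.3,27.8,-18,0]]'
cat > w.py <<'E'
from h import *
c=cam("wrist");o=bot.get_obs();e=o["eef_pos"];print(e,o["contact_force"],c["pixels"].shape)
P=c["P"];z=P[:,:,2]
b=np.zeros(z.shape,bool);b[215:345,283:367]=1
m=b&(abs(z-e[2]-.0073)<.003)&(np.linalg.norm(P[:,:,:2]-e[:2],axis=-1)<.024)
p=P[m];A=np.c_[p[:,:2]-e[:2],np.ones(len(p))];print(len(p),"tilt",np.linalg.lstsq(A,p[:,2]-e[2],rcond=None)[0],cv2.minEnclosingCircle(p[:,:2].astype(np.float32)*1000),p.min(0),p.max(0))
h=cv2.findContours(m.astype(np.uint8),cv2.RETR_CCOMP,cv2.CHAIN_APPROX_NONE)
for k,ct in enumerate(h[0]):
    if len(ct)>40:
      q=P[ct[:,0,1],ct[:,0,0]];A=np.c_[q[:,:2],np.ones(len(q))];s=np.linalg.lstsq(A,(q[:,:2]**2).sum(1),rcond=None)[0];ctr=s[:2]/2;print("circle",ctr,np.sqrt(s[2]+ctr@ctr))
E
python3 w.py; python3 -c "
from h import *
cv2.imwrite('pics/w5.png',cam('wrist')['pixels'][:,:,::-1])"
```

```text
t: 16.43
eef_pos: [0.5337, 0.0079, 0.1803]
tool_rot: [-0.0, 0.996, -0.088, 0.0]
contact_force: [-0.2, 0.3, -0.6]
gripper_width: 0.436
grasp_force: 40.4
[0.53371437 0.00758859 0.18029917] [-0.10687953  0.17899348 -0.25356465] (400, 640, 3)
5063 tilt [-0.00465562 -0.00186374  0.00668377] ((534.73583984375, 8.169245719909668), 20.603252410888672) [ 0.51437703 -0.01137745  0.18463963] [0.55433202 0.02732139 0.18938417]
circle [0.53474054 0.00724785] 0.019097595232193162
circle [0.5347279  0.00698463] 0.007679982340886217
```

View pics/w5.png

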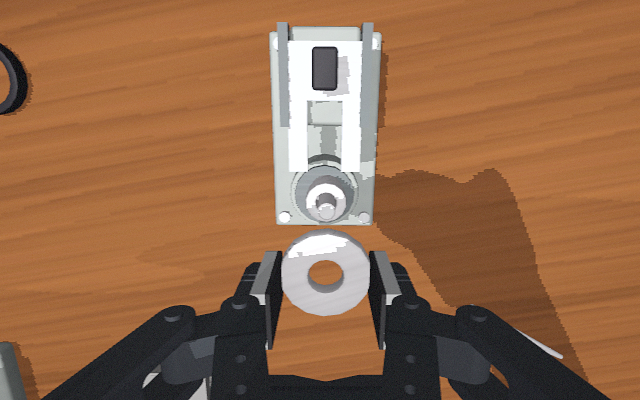

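The washer is held flat at (325,273), and the spacer is seated around the shaft at (325,195). I'll correct the offset and lower.

```bash
python3 -m jog '[[-0.12,0.12,2,0],[-0.12,0.12,4,0],[-0.12,0.12,6,0],[-0.12,0.12,7,0],[-0.12,0.12,7,0],[-0.12,0.12,7,0],[-0.12,0.12,7,0],[-0.12,0.12,7,0],[-0.12,0.12,7,0]]'; python3 w.py
```

```text
t: 17.28
eef_pos: [0.533, 0.005, 0.1114]
tool_rot: [-0.0, 0.996, -0.09, 0.001]
contact_force: [-0.9, -0.1, -1.4]
gripper_width: 0.436
grasp_force: 40.4
[0.53280192 0.00497991 0.11119348] [-0.05161424 -0.50581662 -0.94574326] (400, 640, 3)
5079 tilt [-0.00406327  0.00089514  0.0068334 ] ((534.0132446289062, 5.029337406158447), 20.59865379333496) [ 0.51432342 -0.01430031  0.11550297] [0.5538701  0.02432027 0.12013025]
circle [0.53394825 0.00445637] 0.019128292649331746
circle [0.53394549 0.00404959] 0.007641720678537433
```

```bash
python3 -m jog '[[-0.08,-0.15,0,0],[-0.08,-0.15,0,0],[-0.08,-0.15,0.2,0],[-0.08,-0.15,0.2,0],[-0.08,-0.15,0.2,0],[-0.08,-0.15,0.2,0]]'; python3 w.py
```

```text
t: 17.83
eef_pos: [0.5316, 0.0065, 0.1082]
tool_rot: [0.0, 0.996, -0.09, -0.0]
contact_force: [-0.7, 0.9, -0.8]
gripper_width: 0.437
grasp_force: 40.4
[0.53166402 0.00651748 0.10825792] [ 0.19969569  1.03252703 -1.10330393] (400, 640, 3)
5045 tilt [-0.00472367  0.00133373  0.00661265] ((532.4392700195312, 6.446162223815918), 20.485549926757812) [ 0.51231893 -0.0127191   0.11256365] [0.55218921 0.02580024 0.11668566]
circle [0.53261545 0.00591612] 0.019108939013820783
circle [0.53259107 0.0056104 ] 0.0076695320275711725
```

```bash
python3 -m jog '[[0.05,-0.02,0.2,0],[0.05,-0.02,0.4,0],[0.05,-0.02,0.6,0],[0.05,-0.02,0.8,0],[0.05,-0.02,0.9,0],[0.05,-0.02,0.9,0]]'; python3 -m jog '[[0,0,0.2,0],[0,0,0.4,0],[0,0,0.6,0],[0,0,0.6,0],[0,0,0.6,0]]'
```

```text
t: 18.38
eef_pos: [0.532, 0.0067, 0.0989]
tool_rot: [0.0, 0.996, -0.089, -0.0]
contact_force: [-0.2, -0.1, -0.9]
gripper_width: 0.438
grasp_force: 40.4
t: 18.8
eef_pos: [0.5321, 0.0067, 0.0931]
tool_rot: [0.0, 0.996, -0.089, -0.0]
contact_force: [-0.1, -0.2, -1.3]
gripper_width: 0.435
grasp_force: 40.4
```

```bash
python3 -m jog '[[0,0,0.3,0],[0,0,0.6,0],[0,0,0.9,0],[0,0,1.1,0],[0,0,1.2,0],[0,0,1.2,0],[0,0,1.2,0]]'; python3 -m jog '[[0,0,0.1,0],[0,0,0.15,0],[0,0,0.15,0],[0,0,0.15,0]]';  python3 -m jog '[[0,0,0.05,0],[0,0,0.1,0],[0,0,0.1,0],[0,0,0.1,0]]'
```

```text
t: 19.38
eef_pos: [0.5322, 0.0067, 0.0812]
tool_rot: [0.0, 0.996, -0.089, -0.0]
contact_force: [-0.5, 0.9, -0.6]
gripper_width: 0.432
grasp_force: 40.4
t: 19.72
eef_pos: [0.5322, 0.0067, 0.0798]
tool_rot: [0.0, 0.996, -0.089, 0.0]
contact_force: [-0.5, -0.1, -0.8]
gripper_width: 0.432
grasp_force: 40.4
t: 20.05
eef_pos: [0.5322, 0.0067, 0.0788]
tool_rot: [0.0, 0.996, -0.089, -0.0]
contact_force: [0.9, -0.3, -0.4]
gripper_width: 0.438
grasp_force: 40.4
```

```bash
python3 -m jog '[[0,0,0.05,0],[0,0,0.1,0],[0,0,0.1,0],[0,0,0.1,0]]'
```

```text
t: 20.38
eef_pos: [0.5322, 0.0067, 0.0778]
tool_rot: [0.0, 0.996, -0.089, -0.0]
contact_force: [0.0, 0.0, 0.0]
gripper_width: 0.438
grasp_force: 40.4
```

```bash
python3 -m jog '[[0,0,0.05,0],[0,0,0.05,0],[0,0,0.05,0]]'
```

```text
t: 20.63
eef_pos: [0.5324, 0.0066, 0.0776]
tool_rot: [0.0, 0.996, -0.09, 0.0]
contact_force: [-1.6, -0.5, 4.1]
gripper_width: 0.432
grasp_force: 40.8
```

```bash
python3 -m jog '[[0,0,0,0],[0,0,0,0],[0,0,0,0],[0,0,0,0],[0,0,0,0],[0,0,0,0],[0,0,-1,0],[0,0,-3,0],[0,0,-6,0],[0,0,-10,0],[0,0,-13,0],[0,0,-15,0],[0,0,-15,0],[0,0,-15,0],[0,0,-15,0]]' -1
python3 - <<'E'
from h import *
c=cam("wrist");o=bot.get_obs();print(o["eef_pos"])
P=c["P"];z=P[:,:,2]
for nm,lo,hi,ctr,R in [("shaft",.0965,.1035,(.533,.006),.03),("washer",.080,.0875,(.533,.006),.023),("tab",.118,.130,(.62,-.008),.03)]:
    m=(z>lo)&(z<hi)&(np.linalg.norm(P[:,:,:2]-ctr,axis=-1)<R)
    p=P[m];print(nm,len(p),p.mean(0).round(4),np.median(p[:,2]),cv2.minEnclosingCircle(p[:,:2].astype(np.float32)*1000),cv2.minAreaRect(p[:,:2].astype(np.float32)*1000))
E
```

```text
t: 21.88
eef_pos: [0.5316, 0.0066, 0.227]
tool_rot: [0.0, 0.996, -0.089, -0.0]
contact_force: [-0.6, 0.3, 0.1]
gripper_width: 1.001
grasp_force: 0.0
[0.5312906  0.00652979 0.22632778]
shaft 178 [0.5337 0.0061 0.0993] 0.09932716030993244 ((533.1655883789062, 6.1368207931518555), 6.020988464355469) ((533.4597778320312, 6.106474876403809), (11.420672416687012, 11.340655326843262), 67.59346771240234)
washer 1491 [0.5342 0.0054 0.0843] 0.0843545303553645 ((533.0184326171875, 5.72634220123291), 19.872360229492188) ((533.2188110351562, 5.642616271972656), (38.929649353027344, 38.69511413574219), 42.89580154418945)
tab 737 [ 0.6197 -0.0081  0.1223] 0.12228741376788355 ((619.5928955078125, -7.921628952026367), 11.987386703491211) ((619.558349609375, -8.236958503723145), (13.67419719696045, 20.9814453125), 79.18363952636719)
```

Washer home: top at about 85 mm, concentric, 4 mm from the unit axis. Now the keeper tab.

```bash
python3 -m jog '[[4,-0.1,0,0],[8,-0.1,0,0],[8.9,-0.1,3,0],[8.9,-0.1,6,0],[8.9,-0.1,9,0],[8.9,-0.1,11,0],[8.9,-0.1,12,0],[8.9,-0.1,12.5,0],[8.9,-0.1,12.5,0],[8.9,-0.1,12.5,0],[8.9,-0.1,12.5,0]]'; python3 -m jog '[[0,0,0,0],[0,0,0,0],[0,0,0,0],[0,0,0,0],[0,0,0,0],[0,0,0,0],[0,0,0,0],[0,0,0,0],[0,0,0,0],[0,0,0,0],[0,0,0,0],[0,0,0,0],[0,0,0,0]]' 1 30
```

```text
t: 22.85
eef_pos: [0.621, -0.0081, 0.1038]
tool_rot: [-0.0, 0.996, -0.089, 0.001]
contact_force: [0.2, 0.6, -0.1]
gripper_width: 0.998
grasp_force: 0.0
t: 23.93
eef_pos: [0.6202, -0.0074, 0.1025]
tool_rot: [-0.0, 0.996, -0.089, 0.0]
contact_force: [-0.2, 4.2, 5.3]
gripper_width: 0.157
grasp_force: 35.5
```

```bash
python3 -m jog '[[-0.5,0,0,0],[-1,0,0,0],[-1.5,0,0,0],[-2,0,0,0],[-2.5,0,0,0],[-3,0,0,0],[-3.5,0,0,0],[-3.9,0,0,0],[-4.2,0,0,0],[-4.4,0,0,0],[-4.4,0,0,0],[-4.4,0,0,0]]'
```

```text
t: 24.93
eef_pos: [0.5805, -0.0001, 0.1027]
tool_rot: [-0.001, 0.996, -0.089, 0.004]
contact_force: [11.5, 4.1, -7.3]
gripper_width: 0.161
grasp_force: 34.0
```

```bash
python3 -m jog '[[-0.1,0,0,0],[-0.1,0,0,0],[-0.1,0,0,0]]'; python3 -m jog '[[0,0,0,0],[0,0,0,0],[0,0,0,0],[0,0,0,0],[0,0,0,0],[0,0,0,0],[0,0,-3,0],[0,0,-6,0],[0,0,-9,0],[0,0,-12,0],[0,0,-14,0],[0,0,-14,0],[0,0,-14,0]]' -1
python3 - <<'E'
from h import *
c=cam("wrist");o=bot.get_obs();print(o["eef_pos"])
P=c["P"];z=P[:,:,2]
for nm,lo,hi,ctr,R in [("shaft",.0965,.1035,(.533,.006),.015),("washer",.080,.0875,(.533,.006),.023),("tab",.118,.130,(.58,0),.03),("fork",.090,.0945,(.55,0),.07)]:
    m=(z>lo)&(z<hi)&(np.linalg.norm(P[:,:,:2]-ctr,axis=-1)<R)
    p=P[m];print(nm,len(p),p.mean(0).round(4),cv2.minEnclosingCircle(p[:,:2].astype(np.float32)*1000),cv2.minAreaRect(p[:,:2].astype(np.float32)*1000))
    if nm=="tab":
        print("tab unit x",(np.array(cv2.minAreaRect(p[:,:2].astype(np.float32))[0])-[.530,.0083])@[.984,-.179])
cv2.imwrite('pics/w6.png',c['pixels'][:,:,::-1])
E
```

```text
t: 25.18
eef_pos: [0.5805, -0.0001, 0.1028]
tool_rot: [-0.001, 0.996, -0.09, 0.005]
contact_force: [15.0, 2.8, -10.6]
gripper_width: 0.158
grasp_force: 33.7
t: 26.27
eef_pos: [0.5762, -0.0002, 0.2435]
tool_rot: [-0.0, 0.996, -0.09, 0.001]
contact_force: [0.2, -0.6, -0.7]
gripper_width: 1.0
grasp_force: 0.0
[ 5.75320055e-01 -3.59885913e-04  2.42046107e-01]
shaft 145 [0.5338 0.006  0.0992] ((533.3910522460938, 5.813514709472656), 6.128966808319092) ((533.4137573242188, 6.0954437255859375), (11.357532501220703, 11.207846641540527), 30.213733673095703)
washer 738 [0.5358 0.0077 0.0843] ((533.1216430664062, 5.56984281539917), 19.792343139648438) ((533.8741455078125, 7.993048667907715), (21.827510833740234, 38.93213653564453), 80.0716323852539)
tab 497 [ 0.5809 -0.0011  0.1222] ((580.2676391601562, -0.7286714315414429), 12.079508781433105) ((580.437255859375, -1.0743370056152344), (13.1692533493042, 21.408184051513672), 79.47437286376953)
tab unit x 0.05130819400719998
fork 3380 [0.5687 0.001  0.0926] ((567.3837890625, -0.7897834777832031), 54.94563293457031) ((568.3297729492188, 1.2453727722167969), (56.00923538208008, 99.79764556884766), 79.64087677001953)
```

View pics/w6.png

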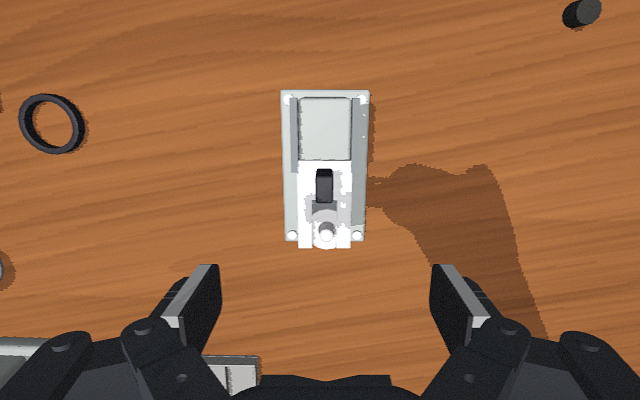

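The fork encloses the shaft at (325,235) with the tab at (324,185). Its travel is about 44.7 mm, it met a firm stop, and the gripper is clear, so I'm handing in.

```bash
python3 -c "
from station import bot
print(bot.hand_in())"
```

```text
the job is handed in; nothing more can be done
None
```

The job is handed in, with no verdict shown: at the last look the spacer and washer were home on the shaft and the keeper was against its stop (travel about 44.7 mm), done in about 26 s with contact readings of about 6 N or less while lowering both parts.

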